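# Make up two setup kits for the honing machine

## Robot

A 7-joint arm with a two-finger parallel gripper is mounted at the origin on the work surface. World frame = base frame: x ahead of the robot, y to its left, z up, the work surface at z = 0. Lengths are in m, angles in rad, forces in N, time in s.
With the tool pointing down it reaches from about 0.4 to 0.85 m from the base axis. Payload 10.4 kg.
Tool frame: the origin (TCP) lies at the centre of the arm's flange, where the gripper is bolted on; the fingertips stand 182 mm ahead of it and the grasp point (between the pads) lies r.grasp_offset ahead of it (r.grasp_offset is the distance from the TCP to the grasp point, in m); z points along the fingers, y is the line along which they close (so a half turn about z gives the same grasp; the last joint's range is limited). The gripper opens to 87 mm and grips with 3 to 60 N. Pads are 19 mm wide; open, the fingers measure 117 mm over their backs; the gripper's body (75 mm by 190 mm) begins 51 mm behind the grasp point.
Start: joints at [1.137, 0.332, -0.065, 1.46, 0.022, 1.35, -0.088], TCP at [0.25, -0.573, 0.405] pointing down, gripper open.
Joint ranges: [-2.6, 2.6], [-0.5, 2.12], [-1.47, 1.34], [0.16, 2.42], [-1.27, 4.41], [0.06, 2.06], [-2.6, 2.6]. Speed limits (rad/s): [2.22, 2.22, 2.79, 2.79, 3.14, 3.14, 3.14].

## Interface

Orientations are given as a unit quaternion [x, y, z, w].
In Python, from bench import status, vision, job, spotter, r gives the robot as it stands. The module is installed in compiled form; this text tells all that it offers.
- The arm moves only by the tool play_rows, never from a script. Its argument "series" is a list of rows, each a list of 6 numbers: the shift along the tool's x, y, z each as a share of 150 mm, from -1 to 1, then the turn, a rotation vector about the tool's x, y, z each as a share of 30 degrees, from -1 to 1. In form: [[x, y, z, ax, ay, az], ...]. A call has 1 to 5 rows; each row is the pose to reach, as a shift and turn from the pose commanded when the call began, along the tool's axes at that moment; what a row does not reach only later rows make up. A row lasts 1/10 s, in which the tool goes at most 50 mm and 8.59 degrees, less where a joint would pass 70% of its speed; a pose out of reach is approached as far as the arm can. A call with a number of a shift or a turn outside -1 to 1 is refused whole. A call with a gripper value outside its range is refused whole. "fingers" is the opening, from -1 (shut) to 1 (fully open), set as the call begins (left out, the last holds). The fingers move at their own pace and stop on an object; "squeeze" is the grip in N (left out, the last holds). Time passes only in rows, so rows that repeat a pose let the fingers close. It gives the time, the measured TCP pose, the force, the opening and the grip force at its end, in the units of the state.
- status.read_state(): the state, without advancing time (a new reading comes with each control period).
- vision.camera(name): name is "scene" or "top" or "wrist"; returns the picture (420x560x3 uint8, blue, green, red); there is no depth.
- vision.calibration(name): a dict with "fx", "fy", "cx", "cy" (pixels), "D" ([k1, k2, p1, p2, k3] as OpenCV has them; the pictures are not rectified), "rvec" (rotation vector, rad) and "tvec" (3), from world to camera coordinates, as OpenCV has them; the wrist camera has in their place "T_tool_cam" (4x4, takes a point from camera to tool coordinates, whose origin is the TCP and whose axes are the flange's). Camera axes: x right, y down, z forward; pixel columns grow to the right and rows downward; lengths in m; the calibration is good to about 2 mm. A picture is of the moment at which its call begins: read the wrist's pose just before it. calibration takes no time and is no camera call.
- job.close_job(): hands the job in; it is judged then, once.
Trained networks look in the newest picture that a camera, given by its name, has taken for a name from the list of things; names that differ only in an ending like _2 or _b are one class to them, and where a whole thing is asked for, a point or a joint stands for the part that bears it (a point fixed in the world has none). Each returns a list of dicts, best first, with "conf" (0 to 1); they miss things now and then, are a little off and sometimes report something else, mostly with a low value. They report only what shows in the picture. A call takes as long as a camera call. They do not tell look-alikes from the thing itself.
- spotter.boxes_of(camera, name): "point" ([x, y, z] in m, in world coordinates, good to about 4 mm: the middle of the surface that is visible of it).
- spotter.regions_of(camera, name): "pixels" (420x560 bool, what is visible of it).
The state is a dict: "time": time; "joint_positions": joint angles; "joint_vel": joint speeds; "joint_torque": joint torques, N m; "ee_pos": TCP position; "eef_rot": TCP orientation; "ft_force": force on the tool from outside, world axes, zero at the start; "torque": the same for the moment, N m; "width": finger opening in m; "grip_force": force on a finger pad.
Only numpy, scipy, OpenCV 4.12 (cv2) and the standard library are available. Lean on these libraries where they do the work, as an engineer would, in place of code of your own. Each camera call takes 0.05 s, during which the arm holds its last target. There are 200 camera calls.

## Task

Make up two setup kits from the loose stock in the middle of the bench. Into the tray with two compartments go the left-hand stop bracket and the wide low sleeve, one in each compartment; into the tray with three compartments go the right-hand stop bracket (in the large compartment), the slim tall sleeve and the flanged bushing (one in each small compartment, either way). Set each part down without dropping it or knocking any over, the same way up as it stands now and flat on its compartment's floor, and leave the oil can and the dial gauge where they are.

Things in the scene. Friction and masses are not known exactly. Their poses are not given: they have to be found in the camera images.
- stop_left: left-hand steel stop bracket: L-shaped plate 8 mm thick, lying flat, with a 16 mm square post (faces square to x, y; the grip) up to z 48. Seen from above with the long leg pointing away from you, the short leg points left; mirror image of the other. Origin: underside, below the post's centre; z up. Long leg x -20 to +55, y -11 to +11 mm; short leg x -20 to +2, y +11 to +34 mm. 0.2 kg. Any yaw.
- stop_right: right-hand steel stop bracket: L-shaped plate 8 mm thick, lying flat, with a 16 mm square post (faces square to x, y; the grip) up to z 48. Seen from above with the long leg pointing away from you, the short leg points right; mirror image of the other. Origin: underside, below the post's centre; z up. Long leg x -20 to +55, y -11 to +11 mm; short leg x -20 to +2, y -34 to -11 mm. 0.2 kg. Any yaw.
- sleeve_wide: The wide, low steel sleeve: a tube standing on end, outside diameter 48, bore 34, height 44 mm, about 0.28 kg. Origin: centre of its underside, z up along its axis.
- sleeve_slim: The slim, tall steel sleeve: a tube standing on end, outside diameter 28, bore 18, height 70 mm, about 0.2 kg. Origin: centre of its underside, z up along its axis.
- bushing: Flanged steel bushing standing on its flange: flange diameter 44, 8 mm thick, below; barrel diameter 28 above it, 50 mm high overall, about 0.2 kg. Origin: centre of the flange's underside, z up along its axis.
- tray_two: Grey tray fixed to the bench, 110 x 160 x 20 mm outside; walls and dividers 5 mm thick, as high as the tray; floor 4 mm above the bench. Origin: underside centre, z up. Two compartments of nearly equal size: inside x -50 to +50, y -75 to 0 mm, and x -50 to +50, y +5 to +75 mm. Any yaw, left or right of the stock.
- tray_three: Grey tray fixed to the bench, 140 x 160 x 20 mm outside; walls and dividers 5 mm thick, as high as the tray; floor 4 mm above the bench. Origin: underside centre, z up. Three compartments: a large one (inside x -65 to +65, y -75 to 0 mm), two small ones (x -65 to -2.5 and +2.5 to +65, y +5 to +75). Any yaw, left or right of the stock.
- oil_can: Bystander: red oil can with a conical spout, loose, diameter 64, 150 mm high. Origin: centre of its underside, z up. Stands beyond one of the trays.
- gauge: Bystander: dial gauge on a thin post with a blue base 70 x 50 x 30 mm, loose, 160 mm high, dial facing its +x. Origin: centre of the base's underside, z up. Stands beyond one of the trays.
Mind the look-alikes: they are no part of the job. What is shaped like the stop_right but pink or turquoise is not meant.

How it is judged:
At the end, for the whole second after the job is handed in: Each part is in the tray and compartment named in the goal (origin inside the compartment; one part per compartment), flat on its floor (underside within 3 mm, tilt under 0.06 rad), at rest (under 0.02 m/s, 0.2 rad/s), free of the fingers (((x of stop_left in the frame of tray_two between -0.05 and 0.05 m and y of stop_left in the frame of tray_two between -0.075 and 0 m and x of sleeve_wide in the frame of tray_two between -0.05 and 0.05 m and y of sleeve_wide in the frame of tray_two between 0.005 and 0.075 m) or (x of stop_left in the frame of tray_two between -0.05 and 0.05 m and y of stop_left in the frame of tray_two between 0.005 and 0.075 m and x of sleeve_wide in the frame of tray_two between -0.05 and 0.05 m and y of sleeve_wide in the frame of tray_two between -0.075 and 0 m)) and x of stop_right in the frame of tray_three between -0.065 and 0.065 m and y of stop_right in the frame of tray_three between -0.075 and 0 m and ((x of sleeve_slim in the frame of tray_three between -0.065 and -0.0025 m and y of sleeve_slim in the frame of tray_three between 0.005 and 0.075 m and x of bushing in the frame of tray_three between 0.0025 and 0.065 m and y of bushing in the frame of tray_three between 0.005 and 0.075 m) or (x of sleeve_slim in the frame of tray_three between 0.0025 and 0.065 m and y of sleeve_slim in the frame of tray_three between 0.005 and 0.075 m and x of bushing in the frame of tray_three between -0.065 and -0.0025 m and y of bushing in the frame of tray_three between 0.005 and 0.075 m)) and z of stop_left in the frame of tray_two between 0.001 and 0.007 m and angle between each of stop_left, stop_right, sleeve_wide, sleeve_slim, bushing's own z axis and vertical below 0.06 rad and linear speed of each of stop_left, stop_right, sleeve_wide, sleeve_slim, bushing below 0.02 m/s and angular speed of each of stop_left, stop_right, sleeve_wide, sleeve_slim, bushing below 0.2 rad/s and contact force between the fingers and stop_left below 0.1 N and z of stop_right in the frame of tray_three between 0.001 and 0.007 m and contact force between the fingers and stop_right below 0.1 N and z of sleeve_wide in the frame of tray_two between 0.001 and 0.007 m and contact force between the fingers and sleeve_wide below 0.1 N and z of sleeve_slim in the frame of tray_three between 0.001 and 0.007 m and contact force between the fingers and sleeve_slim below 0.1 N and z of bushing in the frame of tray_three between 0.001 and 0.007 m and contact force between the fingers and bushing below 0.1 N); the robot touches nothing.
It fails at once if the oil can is moved more than 15 mm or tipped (distance of oil_can from where it was at the start of the episode above 0.015 m or angle between oil_can's own z axis and vertical above 0.25 rad).
It fails at once if the dial gauge is moved more than 15 mm or tipped (distance of gauge from where it was at the start of the episode above 0.015 m or angle between gauge's own z axis and vertical above 0.25 rad).
It fails at once if a part is dropped or flung: it moves faster than 0.6 m/s with its underside less than 50 mm above the bench ((linear speed of stop_left above 0.6 m/s and height (world z) of stop_left below 0.05 m) or (linear speed of stop_right above 0.6 m/s and height (world z) of stop_right below 0.05 m) or (linear speed of sleeve_wide above 0.6 m/s and height (world z) of sleeve_wide below 0.05 m) or (linear speed of sleeve_slim above 0.6 m/s and height (world z) of sleeve_slim below 0.05 m) or (linear speed of bushing above 0.6 m/s and height (world z) of bushing below 0.05 m)).
It fails at once if a part is knocked over (tilted more than 0.7 rad) (angle between any of stop_left, stop_right, sleeve_wide, sleeve_slim, bushing's own z axis and vertical above 0.7 rad).
It also fails if it takes over 125 s, if anything falls off the work surface, if the arm or the gripper's body presses on something with over 40 N, if the wrist force passes 120 N, or if a joint passes its speed limit or range.

## Working session

There is one attempt and no reset: what is moved stays moved. The work goes in short steps, Python scripts to look and compute and a tool call to move; the robot and the scene stay as the last step left them, time stands still between calls to the robot, and variables do not carry over. Pictures are saved under pics/ and viewed, at most 14 in all, crops included, and the job is handed in when it is done.

Besides the shell and the picture viewer there is one more tool, called after "Emit:" by a JSON object that holds its "op" and its "data", one argument or row to a line. play_rows: Moves the arm, as the interface text tells. Shift numbers are shares of 150 mm and turn numbers shares of 30 degrees, none past 1 either way. Its arguments: {"type":"object","properties":{"series":{"type":"array","items":{"type":"array","items":{"type":"number"}}},"fingers":{"type":"number"},"squeeze":{"type":"number"}},"required":["series"]}

```bash
mkdir -p pics
cat > h.py <<'E'
import numpy as np, cv2
from scipy.spatial.transform import Rotation as R
from bench import status, vision, job, spotter, r
def K(c): return np.array([[c["fx"],0,c["cx"]],[0,c["fy"],c["cy"]],[0,0,1.]]), np.array(c["D"],float)
def campose(name,st=None):
    c=vision.calibration(name)
    if "T_tool_cam" in c:
        st=st or status.read_state()
        T=np.eye(4);T[:3,:3]=R.from_quat(st["eef_rot"]).as_matrix();T[:3,3]=st["ee_pos"]
        T=T@np.array(c["T_tool_cam"]); return c,T[:3,:3],T[:3,3]
    Rm=cv2.Rodrigues(np.array(c["rvec"],float))[0]; t=np.array(c["tvec"],float).ravel()
    return c,Rm.T,-Rm.T@t
def onplane(name,px,z,st=None):
    c,Rw,o=campose(name,st); k,D=K(c)
    u=cv2.undistortPoints(np.array(px,float).reshape(-1,1,2),k,D).reshape(-1,2)
    d=np.c_[u,np.ones(len(u))]@Rw.T
    return (o+d*((z-o[2])/d[:,2])[:,None])[:,:2]
def proj(name,P,st=None):
    c,Rw,o=campose(name,st); k,D=K(c)
    return cv2.projectPoints((np.array(P,float).reshape(-1,3)-o)@Rw,np.zeros(3),np.zeros(3),k,D)[0].reshape(-1,2)
E
python3 - <<'E'
from h import *
s=status.read_state(); print(r.grasp_offset,{k:np.round(v,3).tolist() for k,v in s.items()})
for n in("top","scene"):
    im=vision.camera(n); cv2.imwrite(f"pics/{n}0.png",cv2.resize(im,(800,600)) if n=="top" else im)
    np.save(f"{n}0.npy",im)
    c,Rw,o=campose(n);print(n,o.round(3),Rw[:,2].round(2),c["fx"])
for n in "stop_left stop_right sleeve_wide sleeve_slim bushing tray_two tray_three oil_can gauge".split():
    for d in spotter.boxes_of("top",n): print(n,round(d["conf"],2),np.round(d["point"],3),proj("top",d["point"]).round(0)[0])
print(vision.calibration("wrist")["T_tool_cam"])
E
```

```text
0.1635 {'time': 0.0, 'joint_positions': [1.137, 0.333, -0.065, 1.461, 0.022, 1.35, -0.088], 'joint_vel': [0.001, 0.001, 0.001, -0.0, 0.0, -0.002, -0.001], 'joint_torque': [0.0, -62.326, 0.025, -38.989, -0.061, 0.04, 0.0], 'ee_pos': [0.25, -0.573, 0.404], 'eef_rot': [0.979, 0.204, -0.0, -0.001], 'ft_force': [0.944, 0.068, -0.019], 'torque': [0.024, -0.005, 0.017], 'grip_force': 0.0, 'width': 0.087}
top [ 0.486 -0.01   1.108] [ 0.06 -0.02 -1.  ] 498.260210948485
scene [ 1.062 -0.283  1.035] [-0.45  0.24 -0.86] 541.2510973537932
stop_left 0.73 [ 0.581 -0.019  0.009] [280. 201.]
stop_right 0.92 [0.456 0.094 0.01 ] [229. 258.]
stop_right 0.7 [ 0.359 -0.071  0.009] [303. 302.]
stop_right 0.68 [0.559 0.16  0.009] [199. 211.]
stop_right 0.59 [0.352 0.205 0.009] [179. 304.]
sleeve_wide 0.67 [0.693 0.087 0.044] [232. 148.]
sleeve_slim 0.46 [ 0.464 -0.089  0.074] [314. 255.]
bushing 0.83 [ 0.697 -0.092  0.024] [314. 148.]
tray_two 0.87 [ 0.521 -0.327  0.005] [417. 229.]
tray_three 0.64 [0.478 0.326 0.006] [126. 246.]
oil_can 0.82 [ 0.734 -0.34   0.074] [430. 129.]
gauge 0.67 [0.718 0.304 0.032] [135. 138.]
[[-4.39589918e-04 -9.53718714e-01 -3.00699885e-01  8.25374217e-02]
 [ 9.99998956e-01 -5.42221489e-06 -1.44469025e-03 -4.33951457e-05]
 [ 1.37619767e-03 -3.00700206e-01  9.53717721e-01  1.92571522e-02]
 [ 0.00000000e+00  0.00000000e+00  0.00000000e+00  1.00000000e+00]]
```

View pics/top0.png

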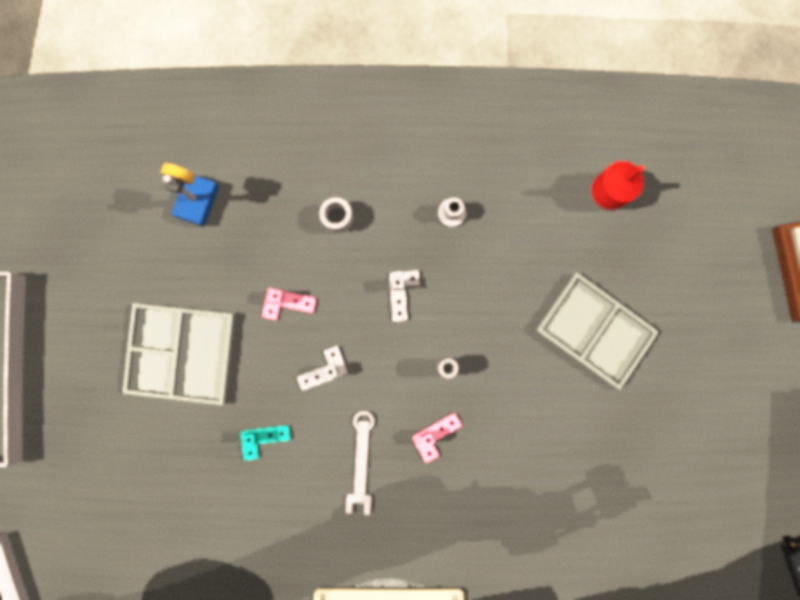

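The top view has four L-shaped pieces of the stop_right shape, plus stop_left:
- **Steel at about (325,370):** the long leg points image-left and the short leg up. Turned so the long leg points away, the short leg points right, so this is stop_right.
- **Steel at (405,290):** the long leg points down and the short leg right, so this is stop_left.
- **Pink at (288,302) and (437,437), turquoise at (265,440):** these are look-alikes.

tray_three is on the left with its small compartments at +y, and tray_two is on the right. Next I'll fit the poses and confirm the brackets in a crop.

```bash
cat > fit.py <<'E'
from h import *
from scipy.optimize import minimize
def box(x0,x1,y0,y1,z0,z1): return np.array([[x,y,z] for x in(x0,x1) for y in(y0,y1) for z in(z0,z1)])/1000.
def cyl(d,z0,z1):
    a=np.linspace(0,2*np.pi,40,endpoint=False); c=np.c_[np.cos(a),np.sin(a)]*d/2
    return np.r_[np.c_[c,c[:,0]*0+z0],np.c_[c,c[:,0]*0+z1]]/1000.
M={"stop_left":[box(-20,55,-11,11,0,8),box(-20,2,11,34,0,8),box(-8,8,-8,8,0,48)],
"stop_right":[box(-20,55,-11,11,0,8),box(-20,2,-34,-11,0,8),box(-8,8,-8,8,0,48)],
"sleeve_wide":[cyl(48,0,44)],"sleeve_slim":[cyl(28,0,70)],"bushing":[cyl(44,0,8),cyl(28,0,50)],
"tray_two":[box(-55,55,-80,80,0,20)],"tray_three":[box(-70,70,-80,80,0,20)]}
def world(P,p):
    c,s=np.cos(p[2]),np.sin(p[2]); return np.c_[P[:,0]*c-P[:,1]*s+p[0],P[:,0]*s+P[:,1]*c+p[1],P[:,2]]
def render(cam,n,p,f=4,st=None):
    m=np.zeros((420*f,560*f),np.uint8)
    for P in M[n]:
        h=cv2.convexHull(((proj(cam,world(P,p),st)+.5)*f-.5).astype(np.float32))
        cv2.fillConvexPoly(m,np.round(h).astype(int),1)
    return m>0
def fit(cam,n,mask,p0,f=4,st=None):
    m=cv2.resize(mask.astype(np.float32),None,fx=f,fy=f,interpolation=cv2.INTER_LINEAR)>.5
    def c(q):
        p=q*[.01,.01,.1]; g=render(cam,n,p,f,st); return 1-(g&m).sum()/max(1,(g|m).sum())
    best=None
    for y in ([p0[2]] if "sl" in n or n=="bushing" else p0[2]+np.array([-.2,0,.2])):
        x0=np.array([p0[0],p0[1],y])/[.01,.01,.1]
        q=minimize(c,x0,method="Nelder-Mead",options=dict(initial_simplex=x0+np.array([[0,0,0],[1,0,0],[0,1,0],[0,0,1.5]]),maxiter=120,xatol=.01,fatol=1e-4))
        if best is None or q.fun<best.fun: best=q
    return best.x*[.01,.01,.1],1-best.fun
E
cat > run1.py <<'E'
from fit import *
G={"stop_left":(.59,-.02,3.1),"stop_right":(.46,.08,1.9),"sleeve_wide":(.693,.087,0),"sleeve_slim":(.464,-.089,0),"bushing":(.697,-.092,0),"tray_two":(.521,-.327,-.6),"tray_three":(.478,.326,.1)}
for cam in("top","scene"):
    im=vision.camera(cam)
    for n,g in G.items():
        ds=spotter.regions_of(cam,n); gm=render(cam,n,g,1)
        ds=[d for d in ds if (d["pixels"]&gm).sum()>.3*gm.sum()]
        if not ds: print(cam,n,"none");continue
        p,i=fit(cam,n,ds[0]["pixels"],g); print(cam,n,round(ds[0]["conf"],2),p.round(4),"iou",round(i,3),flush=True)
        if cam=="top":
            for P in M[n]:
                cv2.polylines(im,[np.round(cv2.convexHull(proj(cam,world(P,p)).astype(np.float32))*16).astype(int)],True,(0,0,255) if "tray" in n or 1 else 0,1,cv2.LINE_AA,4)
    if cam=="top": 
        a=np.load("top0.npy")[190:290,190:330]; b=im[190:290,190:330]
        cv2.imwrite("pics/crop1.png",cv2.resize(np.r_[a[:,:],b[:,:]],None,fx=3,fy=3,interpolation=cv2.INTER_CUBIC))
E
python3 run1.py
```

```text
top stop_left 0.71 [ 0.5867 -0.013   3.2288] iou 0.879
top stop_right 0.8 [0.4525 0.0865 1.938 ] iou 0.909
top sleeve_wide 0.75 [0.6914 0.0822 0.161 ] iou 0.685
top sleeve_slim 0.46 [ 0.4603 -0.0883 -0.0654] iou 0.612
top bushing 0.74 [ 0.7005 -0.0978  0.0612] iou 0.954
top tray_two 0.8 [ 0.5158 -0.3263 -0.6187] iou 0.969
top tray_three 0.69 [ 0.4766  0.3277 -0.0923] iou 0.979
scene stop_left 0.98 [ 0.5877 -0.0121  3.2302] iou 0.942
scene stop_right 0.73 [0.4537 0.0856 1.9271] iou 0.931
scene sleeve_wide 0.97 [0.6945 0.082  0.0978] iou 0.83
scene sleeve_slim 0.64 [ 0.4604 -0.087   0.1603] iou 0.898
scene bushing 0.9 [ 0.7032 -0.0969  0.1394] iou 0.871
scene tray_two 0.67 [ 0.5172 -0.3243 -0.6128] iou 0.983
scene tray_three 0.93 [ 0.4774  0.3289 -0.0897] iou 0.979
```

View pics/crop1.png

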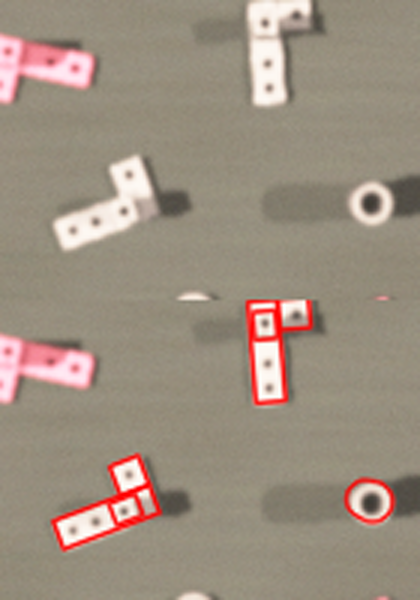

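The fits from both cameras agree to about 2 mm. stop_left is the steel bracket at about (280,200) in the original picture and stop_right the steel one at (229,258). The other L shapes are pink or turquoise. Next I'll write a planner that gives move numbers in tool axes.

```bash
cat > plan.py <<'E'
from h import *
import json
off=r.grasp_offset
def q(yaw): return R.from_euler("z",yaw)*R.from_euler("x",np.pi)
def plan(wps,start=None):
    """wps: (x,y,z of grasp point,yaw). prints calls as one target row each"""
    if start is None:
        s=status.read_state(); p,o=np.array(s["ee_pos"]),R.from_quat(s["eef_rot"])
        print("t",round(s["time"],2),"w",round(s["width"],4),"yaw",round(np.arctan2(*o.as_matrix()[1::-1,0]),3))
    else: p,o=start
    for x,y,z,yaw in wps:
        t=np.array([x,y,z+off]); g=q(yaw)
        a=np.linalg.norm((o.inv()*g).as_rotvec()); n=max(1,int(np.ceil(max(np.linalg.norm(t-p)/.149,a/.52))))
        for k in range(n,0,-1):
            d=o.inv().apply((t-p)/k)/.15; w=(o.inv()*g).as_rotvec()/k/np.radians(30)
            row=np.round(np.r_[d,w],3); print(json.dumps(row.tolist()))
            p=p+o.apply(row[:3]*.15); o=o*R.from_rotvec(row[3:]*np.radians(30))
        print(" -- at",np.round(p-[0,0,off],4))
    return p,o
E
python3 -c "
from plan import *
plan([(.5872,-.0125,.13,1.658),(.5872,-.0125,.04,1.658)])"
```

```text
t 1.35 w 0.0869 yaw 0.411
[0.711, -0.505, 0.148, 0.0, 0.0, -0.476]
[0.814, -0.314, 0.148, 0.0, 0.0, -0.476]
[0.866, -0.104, 0.149, 0.0, 0.0, -0.477]
[0.865, 0.113, 0.148, 0.0, 0.0, -0.476]
[0.811, 0.323, 0.149, 0.0, 0.0, -0.477]
 -- at [ 0.5872 -0.0125  0.13  ]
[0.0, 0.0, 0.6, 0.0, 0.0, 0.0]
 -- at [ 0.5872 -0.0125  0.04  ]
```

Emit:
{"op": "play_rows", "data": {
  "series": [
    [0.711,-0.505,0.148,0,0,-0.476],
    [0.711,-0.505,0.148,0,0,-0.476],
    [0.711,-0.505,0.148,0,0,-0.476],
    [0.711,-0.505,0.148,0,0,-0.476]
  ],
  "fingers": 1,
  "squeeze": 40
}}

```text
time: 1.75
ee_pos: [0.3205, -0.4568, 0.3822]
eef_rot: [0.945, 0.327, 0.001, -0.001]
ft_force: [0.9, -0.5, -0.0]
width: 0.0869
grip_force: 0.0
```

Emit:
{"op": "play_rows", "data": {
  "series": [
    [0.814,-0.314,0.148,0,0,-0.476],
    [0.814,-0.314,0.148,0,0,-0.476],
    [0.814,-0.314,0.148,0,0,-0.476],
    [0.814,-0.314,0.148,0,0,-0.476]
  ]
}}

```text
time: 2.15
ee_pos: [0.3872, -0.3451, 0.3601]
eef_rot: [0.897, 0.442, 0.001, -0.0]
ft_force: [0.2, -0.6, 1.0]
width: 0.0872
grip_force: 0.0
```

Emit:
{"op": "play_rows", "data": {
  "series": [
    [0.866,-0.104,0.149,0,0,-0.477],
    [0.866,-0.104,0.149,0,0,-0.477],
    [0.866,-0.104,0.149,0,0,-0.477],
    [0.866,-0.104,0.149,0,0,-0.477]
  ]
}}

```text
time: 2.55
ee_pos: [0.4541, -0.2333, 0.3377]
eef_rot: [0.835, 0.55, 0.001, -0.0]
ft_force: [0.6, -0.3, 0.6]
width: 0.0868
grip_force: 0.0
```

Emit:
{"op": "play_rows", "data": {
  "series": [
    [0.865,0.113,0.148,0,0,-0.476],
    [0.865,0.113,0.148,0,0,-0.476],
    [0.865,0.113,0.148,0,0,-0.476],
    [0.865,0.113,0.148,0,0,-0.476]
  ]
}}

```text
time: 2.95
ee_pos: [0.5211, -0.1217, 0.3154]
eef_rot: [0.761, 0.649, 0.001, -0.001]
ft_force: [0.5, -0.6, 0.2]
width: 0.0871
grip_force: 0.0
```

Emit:
{"op": "play_rows", "data": {
  "series": [
    [0.811,0.323,0.149,0,0,-0.477],
    [0.811,0.323,0.149,0,0,-0.477],
    [0.811,0.323,0.149,0,0,-0.477],
    [0.811,0.323,0.149,0,0,-0.477],
    [0.811,0.323,0.149,0,0,-0.477]
  ]
}}

```text
time: 3.45
ee_pos: [0.5874, -0.0143, 0.2932]
eef_rot: [0.676, 0.737, -0.001, 0.0]
ft_force: [0.0, -0.9, -0.7]
width: 0.087
grip_force: 0.0
```

```bash
cat > wfit.py <<'E'
from fit import *
import sys
def wfit(n,g):
    s=status.read_state(); im=vision.camera("wrist"); np.save("w.npy",im); gm=render("wrist",n,g,1,s)
    for d in spotter.regions_of("wrist",n):
        m=d["pixels"]
        if (m&gm).sum()>.3*gm.sum():
            cs,_=cv2.findContours(m.astype(np.uint8),cv2.RETR_EXTERNAL,cv2.CHAIN_APPROX_NONE)
            m=cv2.drawContours(np.zeros(m.shape,np.uint8),cs,-1,1,-1)>0
            p,i=fit("wrist",n,m,g,2,s); print(n,round(d["conf"],2),p.round(4),"iou",round(i,3)); return p
    print(n,"not seen",gm.sum())
if __name__=="__main__": wfit(sys.argv[1],[float(v) for v in sys.argv[2:5]])
E
python3 wfit.py stop_left .5872 -.0125 3.229
python3 -c "
from h import *; cv2.imwrite('pics/w1.png',np.load('w.npy'))"
```

```text
stop_left 0.94 [ 0.5876 -0.0106  3.2088] iou 0.966
```

View pics/w1.png

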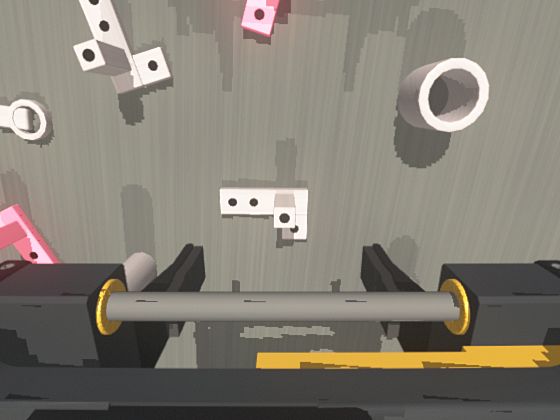

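The wrist view shows the steel bracket with its post at (284,217), centred between the fingers at (190,290) and (375,290). The fit agrees to 2 mm.

```bash
python3 -c "
from plan import *
e=plan([(.5875,-.0112,.04,1.648)])
plan([(.5875,-.0112,.135,1.648),(.5151,-.3576,.135,.955),(.5151,-.3576,.052,.955)],e)"
```

```text
t 3.55 w 0.0874 yaw 1.654
[0.028, 0.005, 0.6, -0.0, 0.003, 0.012]
 -- at [ 0.5874 -0.0111  0.0401]
[-0.0, 0.0, -0.633, -0.0, -0.0, 0.0]
 -- at [ 0.5875 -0.0111  0.135 ]
[-0.755, -0.22, 0.0, -0.0, 0.0, 0.441]
[-0.786, -0.041, 0.0, -0.0, 0.0, 0.441]
[-0.774, 0.14, 0.0, -0.0, 0.0, 0.442]
 -- at [ 0.5151 -0.3577  0.135 ]
[0.0, -0.0, 0.553, -0.0, 0.0, -0.0]
 -- at [ 0.5151 -0.3577  0.0521]
```

Emit:
{"op": "play_rows", "data": {
  "series": [
    [0.028,0.005,0.2,0,0,0],
    [0.028,0.005,0.4,0,0,0.012],
    [0.028,0.005,0.6,0,0,0.012],
    [0.028,0.005,0.6,0,0,0.012],
    [0.028,0.005,0.6,0,0,0.012]
  ]
}}

```text
time: 4.05
ee_pos: [0.5876, -0.0097, 0.2042]
eef_rot: [0.679, 0.734, -0.0, 0.0]
ft_force: [1.1, 0.0, 1.2]
width: 0.0872
grip_force: 0.0
```

Emit:
{"op": "play_rows", "data": {
  "series": [
    [0,0,0,0,0,0],
    [0,0,0,0,0,0],
    [0,0,0,0,0,0],
    [0,0,0,0,0,0],
    [0,0,0,0,0,0]
  ],
  "fingers": -1,
  "squeeze": 40
}}

```text
time: 4.55
ee_pos: [0.5876, -0.0082, 0.2038]
eef_rot: [0.678, 0.735, 0.0, 0.0]
ft_force: [-0.5, 0.1, 0.6]
width: 0.0549
grip_force: 0.0
```

Emit:
{"op": "play_rows", "data": {
  "series": [
    [0,0,0,0,0,0],
    [0,0,0,0,0,0],
    [0,0,0,0,0,0],
    [0,0,0,0,0,0],
    [0,0,0,0,0,0]
  ]
}}

```text
time: 5.05
ee_pos: [0.5876, -0.0082, 0.2034]
eef_rot: [0.678, 0.735, 0.0, 0.0]
ft_force: [-0.5, -0.3, -0.7]
width: 0.0157
grip_force: 40.0
```

```bash
cat >> plan.py <<'E'
import pickle,os
def go(wps,fresh=False):
    st=None
    if not fresh and os.path.exists("cmd.pkl"): p,qq=pickle.load(open("cmd.pkl","rb")); st=(p,R.from_quat(qq))
    p,o=plan(wps,st); pickle.dump((p,o.as_quat()),open("cmd.pkl","wb"))
E
python3 -c "
from plan import *
go([(.5876,-.0082,.135,1.65),(.5151,-.3566,.135,.955),(.5151,-.3566,.052,.955),(.5151,-.3566,.0448,.955)],True)"
```

```text
t 5.05 w 0.0157 yaw 1.652
[0.0, 0.0, -0.634, 0.0, 0.0, 0.003]
 -- at [ 0.5876 -0.0082  0.135 ]
[-0.759, -0.222, 0.0, 0.0, -0.0, 0.443]
[-0.79, -0.041, 0.0, 0.0, -0.0, 0.442]
[-0.778, 0.14, 0.0, 0.0, -0.0, 0.443]
 -- at [ 0.515  -0.3566  0.135 ]
[0.0, 0.0, 0.554, 0.0, -0.0, -0.0]
 -- at [ 0.515  -0.3566  0.0519]
[0.0, 0.0, 0.048, 0.0, -0.0, -0.0]
 -- at [ 0.515  -0.3566  0.0447]
```

Emit:
{"op": "play_rows", "data": {
  "series": [
    [0,0,-0.1,0,0,0],
    [0,0,-0.3,0,0,0.003],
    [0,0,-0.5,0,0,0.003],
    [0,0,-0.634,0,0,0.003],
    [0,0,-0.634,0,0,0.003]
  ]
}}

```text
time: 5.55
ee_pos: [0.5884, -0.0079, 0.3026]
eef_rot: [0.678, 0.735, 0.002, 0.002]
ft_force: [0.6, -0.7, -0.8]
width: 0.0157
grip_force: 40.0
```

Emit:
{"op": "play_rows", "data": {
  "series": [
    [-0.152,-0.044,0,0,0,0.089],
    [-0.304,-0.089,0,0,0,0.177],
    [-0.455,-0.133,0,0,0,0.266],
    [-0.607,-0.178,0,0,0,0.354],
    [-0.759,-0.222,0,0,0,0.443]
  ]
}}

```text
time: 6.05
ee_pos: [0.5628, -0.1261, 0.2983]
eef_rot: [0.76, 0.65, -0.0, -0.0]
ft_force: [-0.1, -0.5, -1.7]
width: 0.0158
grip_force: 40.0
```

Emit:
{"op": "play_rows", "data": {
  "series": [
    [-0.158,-0.008,0,0,0,0.088],
    [-0.316,-0.016,0,0,0,0.177],
    [-0.474,-0.025,0,0,0,0.265],
    [-0.632,-0.033,0,0,0,0.354],
    [-0.79,-0.041,0,0,0,0.442]
  ]
}}

```text
time: 6.55
ee_pos: [0.5388, -0.2425, 0.2986]
eef_rot: [0.83, 0.558, 0.0, 0.0]
ft_force: [0.2, -0.4, -1.0]
width: 0.0155
grip_force: 40.0
```

Emit:
{"op": "play_rows", "data": {
  "series": [
    [-0.156,0.028,0,0,0,0.089],
    [-0.4,0.072,0,0,0,0.23],
    [-0.6,0.108,0,0,0,0.34],
    [-0.778,0.14,0,0,0,0.443],
    [-0.778,0.14,0,0,0,0.443]
  ]
}}

```text
time: 7.05
ee_pos: [0.5129, -0.362, 0.2982]
eef_rot: [0.89, 0.455, -0.001, 0.001]
ft_force: [-0.0, -0.3, -2.0]
width: 0.0158
grip_force: 40.0
```

Emit:
{"op": "play_rows", "data": {
  "series": [
    [0,0,0.1,0,0,0],
    [0,0,0.25,0,0,0],
    [0,0,0.4,0,0,0],
    [0,0,0.5,0,0,0],
    [0,0,0.554,0,0,0]
  ]
}}

```text
time: 7.55
ee_pos: [0.515, -0.3555, 0.2133]
eef_rot: [0.888, 0.46, -0.0, -0.001]
ft_force: [-0.2, 0.3, -0.6]
width: 0.0154
grip_force: 40.0
```

Emit:
{"op": "play_rows", "data": {
  "series": [
    [0,0,0.012,0,0,0],
    [0,0,0.024,0,0,0],
    [0,0,0.036,0,0,0],
    [0,0,0.048,0,0,0],
    [0,0,0.048,0,0,0]
  ]
}}

```text
time: 8.05
ee_pos: [0.5151, -0.3567, 0.2085]
eef_rot: [0.888, 0.459, 0.0, 0.0]
ft_force: [-0.1, -0.2, -1.8]
width: 0.016
grip_force: 40.0
```

Emit:
{"op": "play_rows", "data": {
  "series": [
    [0,0,0.005,0,0,0],
    [0,0,0.005,0,0,0],
    [0,0,0.005,0,0,0]
  ]
}}

```text
time: 8.35
ee_pos: [0.5151, -0.3566, 0.2076]
eef_rot: [0.888, 0.459, 0.0, 0.0]
ft_force: [0.7, -0.5, -2.2]
width: 0.0156
grip_force: 40.0
```

```bash
python3 -c "
from h import *; cv2.imwrite('pics/w2.png',vision.camera('wrist'))"
```

```text
(no output)
```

View pics/w2.png

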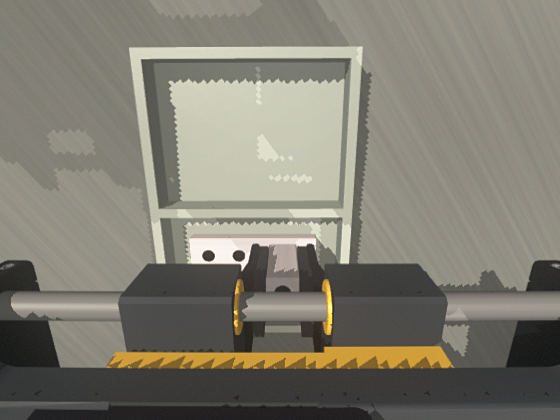

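The wrist picture shows the bracket lying inside the near compartment: its plate edge is at row ~237, the divider at row ~212, and the side walls are clear. I'll release and go for the wide sleeve.

Emit:
{"op": "play_rows", "data": {
  "series": [
    [0,0,0,0,0,0],
    [0,0,0,0,0,0],
    [0,0,0,0,0,0],
    [0,0,0,0,0,0]
  ],
  "fingers": -0.1
}}

```text
time: 8.8
ee_pos: [0.5151, -0.3567, 0.2076]
eef_rot: [0.888, 0.459, 0.0, 0.0]
ft_force: [0.3, 0.2, -0.5]
width: 0.0363
grip_force: 0.0
```

```bash
python3 -c "
from plan import *
go([(.515,-.3566,.13,.955),(.6935,.081,.13,.955)],True)"
```

```text
t 8.8 w 0.0363 yaw 0.955
[-0.0, -0.0, -0.572, 0.001, 0.0, -0.0]
 -- at [ 0.5151 -0.3566  0.1299]
[0.767, -0.179, -0.0, -0.0, 0.0, -0.0]
[0.767, -0.179, -0.0, -0.0, 0.0, -0.0]
[0.767, -0.178, -0.0, -0.0, 0.0, -0.0]
[0.768, -0.179, -0.0, -0.0, 0.0, -0.0]
 -- at [0.6935 0.0811 0.1299]
```

Emit:
{"op": "play_rows", "data": {
  "series": [
    [0,0,-0.2,0,0,0],
    [0,0,-0.4,0,0,0],
    [0,0,-0.572,0,0,0],
    [0,0,-0.572,0,0,0]
  ]
}}

```text
time: 9.2
ee_pos: [0.5161, -0.3571, 0.2976]
eef_rot: [0.888, 0.459, 0.002, 0.003]
ft_force: [-0.4, -1.2, 0.3]
width: 0.0393
grip_force: 0.0
```

Emit:
{"op": "play_rows", "data": {
  "series": [
    [0.767,-0.179,0,0,0,0],
    [0.767,-0.179,0,0,0,0],
    [0.767,-0.179,0,0,0,0]
  ],
  "fingers": 1
}}

```text
time: 9.5
ee_pos: [0.5614, -0.2414, 0.2929]
eef_rot: [0.887, 0.462, 0.001, -0.001]
ft_force: [-0.6, -0.3, -0.5]
width: 0.056
grip_force: 0.0
```

Emit:
{"op": "play_rows", "data": {
  "series": [
    [0.767,-0.179,0,0,0,0],
    [0.767,-0.179,0,0,0,0],
    [0.767,-0.179,0,0,0,0]
  ]
}}

```text
time: 9.8
ee_pos: [0.6054, -0.1316, 0.2929]
eef_rot: [0.887, 0.462, 0.001, -0.001]
ft_force: [0.6, -0.1, -0.2]
width: 0.079
grip_force: 0.0
```

Emit:
{"op": "play_rows", "data": {
  "series": [
    [0.767,-0.178,0,0,0,0],
    [0.767,-0.178,0,0,0,0],
    [0.767,-0.178,0,0,0,0]
  ]
}}

```text
time: 10.1
ee_pos: [0.6495, -0.0222, 0.2927]
eef_rot: [0.887, 0.462, 0.001, -0.001]
ft_force: [0.0, 1.5, -0.2]
width: 0.0868
grip_force: 0.0
```

Emit:
{"op": "play_rows", "data": {
  "series": [
    [0.768,-0.179,0,0,0,0],
    [0.768,-0.179,0,0,0,0],
    [0.768,-0.179,0,0,0,0],
    [0.768,-0.179,0,0,0,0],
    [0.768,-0.179,0,0,0,0]
  ]
}}

```text
time: 10.6
ee_pos: [0.6934, 0.0802, 0.2925]
eef_rot: [0.888, 0.459, -0.001, 0.0]
ft_force: [-0.0, -0.9, -0.6]
width: 0.0869
grip_force: 0.0
```

```bash
python3 wfit.py sleeve_wide .6935 .082 0
python3 -c "
from plan import *
go([(.6935,.081,.04,.955)])"
```

```text
sleeve_wide 0.93 [0.6939 0.0843 0.0793] iou 0.965
[-0.0, 0.0, 0.6, -0.0, 0.0, -0.0]
 -- at [0.6935 0.0811 0.0399]
```

```bash
python3 -c "
from plan import *
go([(.6935,.081,.13,.955)])
go([(.6938,.0838,.04,.955)])
go([(.6938,.0838,.135,.955),(.5389,-.2937,.135,.955),(.5389,-.2937,.052,.955),(.5389,-.2937,.0442,.955)])"
```

```text
[-0.0, 0.0, -0.6, -0.0, 0.0, -0.0]
 -- at [0.6935 0.0811 0.1299]
[0.016, -0.009, 0.6, -0.0, 0.0, -0.0]
 -- at [0.6938 0.0838 0.0399]
[0.0, 0.0, -0.634, -0.0, 0.0, -0.0]
 -- at [0.6938 0.0838 0.135 ]
[-0.884, 0.204, 0.0, -0.0, 0.0, -0.0]
[-0.883, 0.204, 0.0, -0.0, 0.0, -0.0]
[-0.884, 0.203, 0.0, -0.0, 0.0, -0.0]
 -- at [ 0.5388 -0.2937  0.135 ]
[0.0, 0.0, 0.554, -0.0, 0.0, -0.0]
 -- at [ 0.5388 -0.2937  0.0519]
[0.0, 0.0, 0.052, -0.0, 0.0, -0.0]
 -- at [ 0.5388 -0.2937  0.0441]
```

Emit:
{"op": "play_rows", "data": {
  "series": [
    [0.016,-0.009,0.2,0,0,0],
    [0.016,-0.009,0.4,0,0,0],
    [0.016,-0.009,0.55,0,0,0],
    [0.016,-0.009,0.6,0,0,0],
    [0.016,-0.009,0.6,0,0,0]
  ]
}}

```text
time: 11.2
ee_pos: [0.6935, 0.0823, 0.2025]
eef_rot: [0.889, 0.459, -0.001, 0.0]
ft_force: [-0.5, -0.3, 0.5]
width: 0.087
grip_force: 0.0
```

Emit:
{"op": "play_rows", "data": {
  "series": [
    [0,0,0,0,0,0],
    [0,0,0,0,0,0],
    [0,0,0,0,0,0],
    [0,0,0,0,0,0],
    [0,0,0,0,0,0]
  ],
  "fingers": -1
}}

```text
time: 11.7
ee_pos: [0.6939, 0.0839, 0.2037]
eef_rot: [0.888, 0.459, 0.0, 0.0]
ft_force: [0.1, -0.1, -0.3]
width: 0.0549
grip_force: 0.0
```

Emit:
{"op": "play_rows", "data": {
  "series": [
    [0,0,0,0,0,0],
    [0,0,0,0,0,0],
    [0,0,0,0,0,0],
    [0,0,0,0,0,0]
  ]
}}

```text
time: 12.1
ee_pos: [0.6938, 0.0838, 0.2034]
eef_rot: [0.888, 0.459, 0.0, 0.0]
ft_force: [-0.0, -0.3, 2.4]
width: 0.0471
grip_force: 40.0
```

Emit:
{"op": "play_rows", "data": {
  "series": [
    [0,0,-0.1,0,0,0],
    [0,0,-0.3,0,0,0],
    [0,0,-0.5,0,0,0],
    [0,0,-0.634,0,0,0],
    [0,0,-0.634,0,0,0]
  ]
}}

```text
time: 12.6
ee_pos: [0.6944, 0.0842, 0.3026]
eef_rot: [0.888, 0.459, 0.003, 0.001]
ft_force: [0.3, -0.2, -2.2]
width: 0.0469
grip_force: 40.0
```

Emit:
{"op": "play_rows", "data": {
  "series": [
    [-0.177,0.041,0,0,0,0],
    [-0.354,0.082,0,0,0,0],
    [-0.53,0.122,0,0,0,0],
    [-0.707,0.163,0,0,0,0],
    [-0.884,0.204,0,0,0,0]
  ]
}}

```text
time: 13.1
ee_pos: [0.6411, -0.0431, 0.2969]
eef_rot: [0.888, 0.46, -0.001, -0.0]
ft_force: [0.6, -0.2, -2.9]
width: 0.0474
grip_force: 40.0
```

Emit:
{"op": "play_rows", "data": {
  "series": [
    [-0.177,0.041,0,0,0,0],
    [-0.354,0.082,0,0,0,0],
    [-0.53,0.122,0,0,0,0],
    [-0.707,0.163,0,0,0,0],
    [-0.883,0.204,0,0,0,0]
  ]
}}

```text
time: 13.6
ee_pos: [0.5895, -0.1688, 0.2971]
eef_rot: [0.888, 0.459, -0.001, -0.001]
ft_force: [0.2, -0.1, -3.9]
width: 0.0471
grip_force: 40.0
```

Emit:
{"op": "play_rows", "data": {
  "series": [
    [-0.2,0.046,0,0,0,0],
    [-0.45,0.104,0,0,0,0],
    [-0.7,0.161,0,0,0,0],
    [-0.884,0.203,0,0,0,0],
    [-0.884,0.203,0,0,0,0]
  ]
}}

```text
time: 14.1
ee_pos: [0.5358, -0.2988, 0.2969]
eef_rot: [0.89, 0.456, -0.002, -0.0]
ft_force: [-0.0, -1.1, -3.5]
width: 0.0472
grip_force: 40.0
```

Emit:
{"op": "play_rows", "data": {
  "series": [
    [0,0,0.05,0,0,0],
    [0,0,0.2,0,0,0],
    [0,0,0.35,0,0,0],
    [0,0,0.5,0,0,0],
    [0,0,0.554,0,0,0]
  ]
}}

```text
time: 14.6
ee_pos: [0.5383, -0.2916, 0.2119]
eef_rot: [0.888, 0.461, -0.001, -0.002]
ft_force: [-0.9, 0.2, -3.8]
width: 0.0469
grip_force: 40.0
```

Emit:
{"op": "play_rows", "data": {
  "series": [
    [0,0,0.013,0,0,0],
    [0,0,0.026,0,0,0],
    [0,0,0.039,0,0,0],
    [0,0,0.052,0,0,0],
    [0,0,0.052,0,0,0]
  ]
}}

```text
time: 15.1
ee_pos: [0.5389, -0.2937, 0.2078]
eef_rot: [0.888, 0.459, 0.0, 0.0]
ft_force: [-0.6, -0.2, -3.3]
width: 0.0468
grip_force: 40.0
```

```bash
python3 -c "
from h import *; cv2.imwrite('pics/w3.png',vision.camera('wrist'));s=status.read_state();print(s['ee_pos'],s['ft_force'])"
```

```text
[ 0.53885964 -0.29377844  0.20781909] [ 0.00788787  0.45352839 -2.76959881]
```

View pics/w3.png

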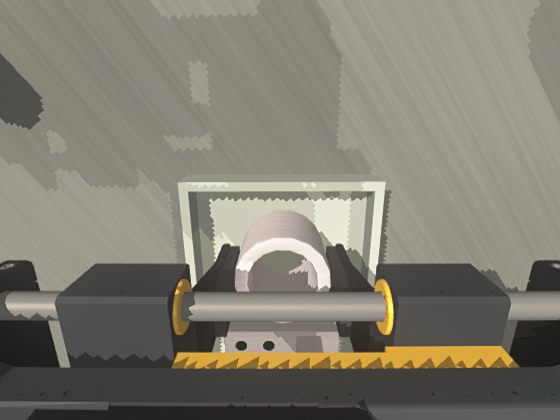

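The sleeve hangs inside the other compartment with its bottom at the floor, centred at column ~283 between the walls at 185 and 380. I'll release it and fetch the bushing.

Emit:
{"op": "play_rows", "data": {
  "series": [
    [0,0,0,0,0,0],
    [0,0,0,0,0,0],
    [0,0,0,0,0,0],
    [0,0,0,0,0,0]
  ],
  "fingers": 0.5
}}

```text
time: 15.55
ee_pos: [0.5389, -0.2938, 0.2078]
eef_rot: [0.888, 0.459, 0.0, 0.0]
ft_force: [0.0, -0.3, 0.6]
width: 0.0643
grip_force: 0.0
```

```bash
python3 -c "
from plan import *
go([(.5388,-.2937,.135,.955),(.702,-.0973,.135,1.48)])"
```

```text
[-0.0, -0.0, -0.606, -0.0, 0.0, -0.0]
 -- at [ 0.5388 -0.2937  0.135 ]
[0.849, 0.066, 0.0, -0.0, -0.0, -0.502]
[0.802, 0.283, 0.0, -0.0, -0.0, -0.501]
 -- at [ 0.7019 -0.0973  0.135 ]
```

Emit:
{"op": "play_rows", "data": {
  "series": [
    [0,0,-0.2,0,0,0],
    [0,0,-0.4,0,0,0],
    [0,0,-0.606,0,0,0],
    [0,0,-0.606,0,0,0]
  ]
}}

```text
time: 15.95
ee_pos: [0.5401, -0.2941, 0.3033]
eef_rot: [0.888, 0.459, 0.002, 0.003]
ft_force: [0.6, 0.3, -0.4]
width: 0.0649
grip_force: 0.0
```

Emit:
{"op": "play_rows", "data": {
  "series": [
    [0.849,0.066,0,0,0,-0.502],
    [0.849,0.066,0,0,0,-0.502],
    [0.849,0.066,0,0,0,-0.502],
    [0.849,0.066,0,0,0,-0.502]
  ],
  "fingers": 1
}}

```text
time: 16.35
ee_pos: [0.6226, -0.1901, 0.2978]
eef_rot: [0.818, 0.575, 0.001, -0.001]
ft_force: [-0.1, 0.4, -0.4]
width: 0.0847
grip_force: 0.0
```

Emit:
{"op": "play_rows", "data": {
  "series": [
    [0.802,0.283,0,0,0,-0.501],
    [0.802,0.283,0,0,0,-0.501],
    [0.802,0.283,0,0,0,-0.501],
    [0.802,0.283,0,0,0,-0.501],
    [0.802,0.283,0,0,0,-0.501]
  ]
}}

```text
time: 16.85
ee_pos: [0.7018, -0.0975, 0.2975]
eef_rot: [0.738, 0.674, -0.001, -0.0]
ft_force: [-1.2, -0.1, -0.5]
width: 0.0867
grip_force: 0.0
```

```bash
python3 -c "
from wfit import *
p=wfit('bushing',(.702,-.0973,0))
from plan import *
x,y=p[:2]
go([(x,y,.038,1.48)])
go([(x,y,.16,1.48),(.5143,.3648,.16,1.48),(.5143,.3648,.05,1.48),(.5143,.3648,.0422,1.48)])"
```

```text
bushing 0.98 [ 0.7027 -0.0956  0.0658] iou 0.958
[0.012, 0.004, 0.647, -0.0, -0.0, -0.0]
 -- at [ 0.7027 -0.0955  0.038 ]
[-0.0, 0.0, -0.814, -0.0, -0.0, -0.0]
 -- at [ 0.7027 -0.0956  0.1601]
[0.736, -0.382, 0.0, -0.0, -0.0, -0.0]
[0.735, -0.382, 0.0, -0.0, -0.0, -0.0]
[0.736, -0.383, 0.001, -0.0, -0.0, -0.0]
[0.735, -0.382, 0.0, -0.0, -0.0, -0.0]
 -- at [0.5143 0.3647 0.16  ]
[0.0, 0.0, 0.733, -0.0, -0.0, -0.0]
 -- at [0.5143 0.3647 0.0501]
[0.0, 0.0, 0.052, -0.0, -0.0, -0.0]
 -- at [0.5143 0.3647 0.0423]
```

Emit:
{"op": "play_rows", "data": {
  "series": [
    [0.012,0.004,0.2,0,0,0],
    [0.012,0.004,0.4,0,0,0],
    [0.012,0.004,0.58,0,0,0],
    [0.012,0.004,0.647,0,0,0],
    [0.012,0.004,0.647,0,0,0]
  ]
}}

```text
time: 17.45
ee_pos: [0.7018, -0.0969, 0.2001]
eef_rot: [0.739, 0.674, -0.001, -0.001]
ft_force: [-0.9, 0.5, 0.1]
width: 0.0866
grip_force: 0.0
```

Emit:
{"op": "play_rows", "data": {
  "series": [
    [0,0,0,0,0,0],
    [0,0,0,0,0,0],
    [0,0,0,0,0,0],
    [0,0,0,0,0,0],
    [0,0,0,0,0,0]
  ],
  "fingers": -1
}}

```text
time: 17.95
ee_pos: [0.7028, -0.0955, 0.2018]
eef_rot: [0.738, 0.674, 0.0, 0.0]
ft_force: [0.1, -0.8, 1.1]
width: 0.0549
grip_force: 0.0
```

Emit:
{"op": "play_rows", "data": {
  "series": [
    [0,0,0,0,0,0],
    [0,0,0,0,0,0],
    [0,0,0,0,0,0],
    [0,0,0,0,0,0],
    [0,0,0,0,0,0]
  ]
}}

```text
time: 18.45
ee_pos: [0.7027, -0.0955, 0.2013]
eef_rot: [0.738, 0.674, 0.0, 0.0]
ft_force: [0.4, -0.7, 0.2]
width: 0.0275
grip_force: 40.0
```

Emit:
{"op": "play_rows", "data": {
  "series": [
    [0,0,-0.1,0,0,0],
    [0,0,-0.3,0,0,0],
    [0,0,-0.55,0,0,0],
    [0,0,-0.814,0,0,0],
    [0,0,-0.814,0,0,0]
  ]
}}

```text
time: 18.95
ee_pos: [0.7039, -0.0952, 0.3315]
eef_rot: [0.739, 0.674, 0.003, 0.004]
ft_force: [2.0, -0.3, -0.3]
width: 0.0272
grip_force: 40.0
```

Emit:
{"op": "play_rows", "data": {
  "series": [
    [0.147,-0.076,0,0,0,0],
    [0.294,-0.153,0,0,0,0],
    [0.442,-0.229,0,0,0,0],
    [0.589,-0.306,0,0,0,0],
    [0.736,-0.382,0,0,0,0]
  ]
}}

```text
time: 19.45
ee_pos: [0.6549, 0.0205, 0.3237]
eef_rot: [0.738, 0.674, -0.0, 0.0]
ft_force: [0.4, 0.2, -2.2]
width: 0.0273
grip_force: 40.0
```

Emit:
{"op": "play_rows", "data": {
  "series": [
    [0.147,-0.076,0,0,0,0],
    [0.294,-0.153,0,0,0,0],
    [0.442,-0.229,0,0,0,0],
    [0.589,-0.306,0,0,0,0],
    [0.735,-0.382,0,0,0,0]
  ]
}}

```text
time: 19.95
ee_pos: [0.6079, 0.1355, 0.3238]
eef_rot: [0.738, 0.674, -0.0, 0.0]
ft_force: [-0.3, -0.1, -1.9]
width: 0.027
grip_force: 40.0
```

Emit:
{"op": "play_rows", "data": {
  "series": [
    [0.147,-0.076,0,0,0,0],
    [0.294,-0.153,0,0,0,0],
    [0.442,-0.229,0,0,0,0],
    [0.589,-0.306,0,0,0,0],
    [0.736,-0.383,0.001,0,0,0]
  ]
}}

```text
time: 20.45
ee_pos: [0.5607, 0.2506, 0.3236]
eef_rot: [0.738, 0.674, -0.0, 0.0]
ft_force: [-0.7, -1.1, -2.1]
width: 0.0271
grip_force: 40.0
```

Emit:
{"op": "play_rows", "data": {
  "series": [
    [0.2,-0.104,0,0,0,0],
    [0.4,-0.208,0,0,0,0],
    [0.6,-0.312,0,0,0,0],
    [0.735,-0.382,0,0,0,0],
    [0.735,-0.382,0,0,0,0]
  ]
}}

```text
time: 20.95
ee_pos: [0.5114, 0.3685, 0.3238]
eef_rot: [0.736, 0.677, 0.0, -0.001]
ft_force: [-0.6, -1.2, -1.5]
width: 0.0269
grip_force: 40.0
```

Emit:
{"op": "play_rows", "data": {
  "series": [
    [0,0,0.1,0,0,0],
    [0,0,0.3,0,0,0],
    [0,0,0.5,0,0,0],
    [0,0,0.65,0,0,0],
    [0,0,0.733,0,0,0]
  ]
}}

```text
time: 21.45
ee_pos: [0.5145, 0.3625, 0.2101]
eef_rot: [0.739, 0.674, -0.002, 0.0]
ft_force: [-0.4, -0.6, -1.0]
width: 0.0272
grip_force: 40.0
```

Emit:
{"op": "play_rows", "data": {
  "series": [
    [0,0,0,0,0,0],
    [0,0,0.026,0,0,0],
    [0,0,0.039,0,0,0],
    [0,0,0.052,0,0,0],
    [0,0,0.052,0,0,0]
  ]
}}

```text
time: 21.95
ee_pos: [0.5144, 0.3648, 0.2059]
eef_rot: [0.738, 0.674, 0.0, 0.0]
ft_force: [-0.4, 0.2, -1.8]
width: 0.0273
grip_force: 40.0
```

```bash
python3 -c "
from h import *; cv2.imwrite('pics/w4.png',vision.camera('wrist'));s=status.read_state();print(s['ee_pos'],s['ft_force'])"
```

```text
[0.51435993 0.36481052 0.20589799] [-0.33424874  0.59559004 -1.26846339]
```

View pics/w4.png

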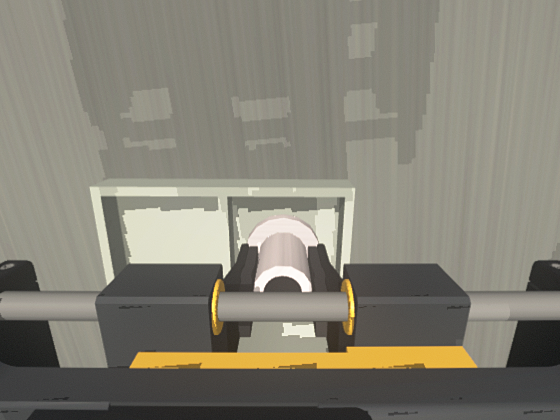

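The bushing's flange is inside the right-hand small compartment, at columns ~250–318 between the divider at 232 and the wall at 345. I'll release it and go to the slim sleeve.

Emit:
{"op": "play_rows", "data": {
  "series": [
    [0,0,0.003,0,0,0],
    [0,0,0.003,0,0,0]
  ]
}}

```text
time: 22.2
ee_pos: [0.5144, 0.3648, 0.2053]
eef_rot: [0.738, 0.674, 0.0, 0.0]
ft_force: [0.6, -0.1, -1.4]
width: 0.0271
grip_force: 40.0
```

Emit:
{"op": "play_rows", "data": {
  "series": [
    [0,0,0,0,0,0],
    [0,0,0,0,0,0],
    [0,0,0,0,0,0],
    [0,0,0,0,0,0]
  ],
  "fingers": 0
}}

```text
time: 22.6
ee_pos: [0.5143, 0.3648, 0.2052]
eef_rot: [0.738, 0.674, 0.0, 0.0]
ft_force: [0.3, 0.5, -0.2]
width: 0.0425
grip_force: 0.0
```

```bash
python3 -c "
from plan import *
go([(.5143,.3648,.0418,1.48)]);print('--')
go([(.5143,.3648,.16,1.48),(.4603,-.088,.16,1.48)])"
```

```text
[0.0, 0.0, 0.003, -0.0, -0.0, -0.0]
 -- at [0.5143 0.3647 0.0418]
--
[0.0, -0.0, -0.788, -0.0, -0.0, -0.0]
 -- at [0.5143 0.3647 0.16  ]
[-0.76, -0.021, -0.0, -0.0, -0.0, -0.0]
[-0.759, -0.021, -0.0, -0.0, -0.0, -0.0]
[-0.76, -0.021, -0.0, -0.0, -0.0, -0.0]
[-0.759, -0.022, -0.0, -0.0, -0.0, -0.0]
 -- at [ 0.4603 -0.0879  0.16  ]
```

Emit:
{"op": "play_rows", "data": {
  "series": [
    [0,0,-0.2,0,0,0],
    [0,0,-0.4,0,0,0],
    [0,0,-0.65,0,0,0],
    [0,0,-0.788,0,0,0],
    [0,0,-0.788,0,0,0]
  ]
}}

```text
time: 23.1
ee_pos: [0.5147, 0.3655, 0.327]
eef_rot: [0.738, 0.674, 0.003, 0.0]
ft_force: [-0.9, 0.5, 0.0]
width: 0.0437
grip_force: 0.0
```

Emit:
{"op": "play_rows", "data": {
  "series": [
    [-0.76,-0.021,0,0,0,0],
    [-0.76,-0.021,0,0,0,0],
    [-0.76,-0.021,0,0,0,0]
  ],
  "fingers": 1
}}

```text
time: 23.4
ee_pos: [0.5012, 0.2462, 0.322]
eef_rot: [0.74, 0.672, -0.002, 0.001]
ft_force: [0.9, 0.1, 0.2]
width: 0.0602
grip_force: 0.0
```

Emit:
{"op": "play_rows", "data": {
  "series": [
    [-0.759,-0.021,0,0,0,0],
    [-0.759,-0.021,0,0,0,0],
    [-0.759,-0.021,0,0,0,0]
  ]
}}

```text
time: 23.7
ee_pos: [0.4871, 0.1332, 0.3223]
eef_rot: [0.74, 0.672, -0.001, 0.001]
ft_force: [-0.5, -0.1, 0.3]
width: 0.0822
grip_force: 0.0
```

Emit:
{"op": "play_rows", "data": {
  "series": [
    [-0.76,-0.021,0,0,0,0],
    [-0.76,-0.021,0,0,0,0],
    [-0.76,-0.021,0,0,0,0]
  ]
}}

```text
time: 24.0
ee_pos: [0.4731, 0.0201, 0.3225]
eef_rot: [0.74, 0.672, -0.001, 0.0]
ft_force: [-0.6, 0.2, 0.1]
width: 0.0867
grip_force: 0.0
```

Emit:
{"op": "play_rows", "data": {
  "series": [
    [-0.759,-0.022,0,0,0,0],
    [-0.759,-0.022,0,0,0,0],
    [-0.759,-0.022,0,0,0,0],
    [-0.759,-0.022,0,0,0,0],
    [-0.759,-0.022,0,0,0,0]
  ]
}}

```text
time: 24.5
ee_pos: [0.4603, -0.0872, 0.3229]
eef_rot: [0.738, 0.674, 0.0, -0.0]
ft_force: [0.2, 0.3, -0.0]
width: 0.087
grip_force: 0.0
```

```bash
python3 -c "
from wfit import *
p=wfit('sleeve_slim',(.4603,-.0875,0))
x,y=(.4603,-.0875) if p is None else p[:2]
from plan import *
go([(x,y,.055,1.48)])
go([(x,y,.185,1.48),(.447,.3709,.185,1.48),(.447,.3709,.067,1.48),(.447,.3709,.0592,1.48)])"
```

```text
sleeve_slim 0.77 [ 0.4607 -0.0853  0.079 ] iou 0.935
[0.018, 0.001, 0.7, -0.0, -0.0, -0.0]
 -- at [ 0.4607 -0.0853  0.055 ]
[-0.0, 0.0, -0.867, -0.0, -0.0, -0.0]
 -- at [ 0.4607 -0.0853  0.185 ]
[0.755, -0.092, 0.0, -0.0, -0.0, -0.0]
[0.755, -0.092, 0.0, -0.0, -0.0, -0.0]
[0.755, -0.091, 0.0, -0.0, -0.0, -0.0]
[0.755, -0.092, 0.001, -0.0, -0.0, -0.0]
 -- at [0.4469 0.3709 0.1849]
[0.0, 0.001, 0.786, -0.0, -0.0, -0.0]
 -- at [0.4471 0.3709 0.067 ]
[0.0, -0.0, 0.052, -0.0, -0.0, -0.0]
 -- at [0.4471 0.3709 0.0592]
```

Emit:
{"op": "play_rows", "data": {
  "series": [
    [0.018,0.001,0.2,0,0,0],
    [0.018,0.001,0.4,0,0,0],
    [0.018,0.001,0.6,0,0,0],
    [0.018,0.001,0.7,0,0,0],
    [0.018,0.001,0.7,0,0,0]
  ]
}}

```text
time: 25.1
ee_pos: [0.4599, -0.0838, 0.2163]
eef_rot: [0.738, 0.675, -0.001, -0.002]
ft_force: [-0.5, -0.6, -0.2]
width: 0.0871
grip_force: 0.0
```

Emit:
{"op": "play_rows", "data": {
  "series": [
    [0,0,0,0,0,0],
    [0,0,0,0,0,0],
    [0,0,0,0,0,0],
    [0,0,0,0,0,0],
    [0,0,0,0,0,0]
  ],
  "fingers": -1
}}

```text
time: 25.6
ee_pos: [0.4608, -0.0853, 0.2187]
eef_rot: [0.738, 0.674, 0.0, 0.0]
ft_force: [0.3, 0.5, -1.4]
width: 0.0551
grip_force: 0.0
```

Emit:
{"op": "play_rows", "data": {
  "series": [
    [0,0,0,0,0,0],
    [0,0,0,0,0,0],
    [0,0,0,0,0,0],
    [0,0,0,0,0,0],
    [0,0,0,0,0,0]
  ]
}}

```text
time: 26.1
ee_pos: [0.4607, -0.0853, 0.2183]
eef_rot: [0.738, 0.674, -0.0, 0.0]
ft_force: [-0.9, -0.6, 0.0]
width: 0.0259
grip_force: 39.9
```

Emit:
{"op": "play_rows", "data": {
  "series": [
    [0,0,-0.1,0,0,0],
    [0,0,-0.3,0,0,0],
    [0,0,-0.6,0,0,0],
    [0,0,-0.867,0,0,0],
    [0,0,-0.867,0,0,0]
  ]
}}

```text
time: 26.6
ee_pos: [0.462, -0.0851, 0.3534]
eef_rot: [0.738, 0.674, 0.002, 0.003]
ft_force: [-0.3, -0.6, -1.8]
width: 0.0265
grip_force: 39.9
```

```bash
python3 -c "
from h import *; cv2.imwrite('pics/w5.png',vision.camera('wrist')[100:])"
```

```text
(no output)
```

View pics/w5.png

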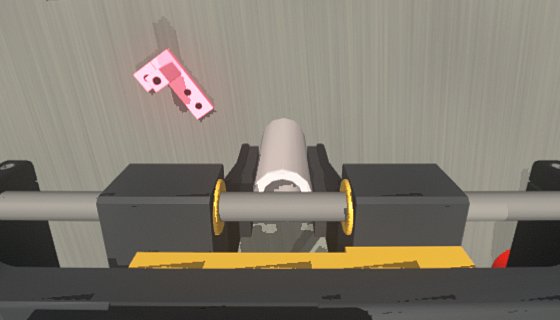

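The slim sleeve hangs upright between the pads, centred at column ~284. Now I'll carry it over.

Emit:
{"op": "play_rows", "data": {
  "series": [
    [0.151,-0.018,0,0,0,0],
    [0.302,-0.037,0,0,0,0],
    [0.453,-0.055,0,0,0,0],
    [0.604,-0.074,0,0,0,0],
    [0.755,-0.092,0,0,0,0]
  ]
}}

```text
time: 27.15
ee_pos: [0.4565, 0.0295, 0.3466]
eef_rot: [0.738, 0.674, -0.001, -0.001]
ft_force: [0.9, 0.6, -1.3]
width: 0.0264
grip_force: 39.9
```

Emit:
{"op": "play_rows", "data": {
  "series": [
    [0.151,-0.018,0,0,0,0],
    [0.302,-0.037,0,0,0,0],
    [0.453,-0.055,0,0,0,0],
    [0.604,-0.074,0,0,0,0],
    [0.755,-0.092,0,0,0,0]
  ]
}}

```text
time: 27.65
ee_pos: [0.4531, 0.1435, 0.3466]
eef_rot: [0.738, 0.674, -0.001, -0.001]
ft_force: [0.2, 0.6, -1.1]
width: 0.0265
grip_force: 39.9
```

Emit:
{"op": "play_rows", "data": {
  "series": [
    [0.151,-0.018,0,0,0,0],
    [0.302,-0.037,0,0,0,0],
    [0.453,-0.055,0,0,0,0],
    [0.604,-0.074,0,0,0,0],
    [0.755,-0.091,0,0,0,0]
  ]
}}

```text
time: 28.15
ee_pos: [0.4499, 0.2575, 0.3465]
eef_rot: [0.738, 0.674, -0.001, -0.0]
ft_force: [-0.4, 0.1, -1.4]
width: 0.0266
grip_force: 39.9
```

Emit:
{"op": "play_rows", "data": {
  "series": [
    [0.2,-0.024,0,0,0,0],
    [0.4,-0.049,0,0,0,0],
    [0.6,-0.073,0,0,0,0],
    [0.755,-0.092,0.001,0,0,0],
    [0.755,-0.092,0.001,0,0,0]
  ]
}}

```text
time: 28.65
ee_pos: [0.4451, 0.3737, 0.3462]
eef_rot: [0.737, 0.676, -0.001, -0.001]
ft_force: [0.3, -0.2, -2.4]
width: 0.0267
grip_force: 39.9
```

Emit:
{"op": "play_rows", "data": {
  "series": [
    [0,0,0.1,0,0,0],
    [0,0,0.3,0,0,0],
    [0,0.001,0.5,0,0,0],
    [0,0.001,0.7,0,0,0],
    [0,0.001,0.786,0,0,0]
  ]
}}

```text
time: 29.15
ee_pos: [0.4465, 0.3683, 0.2259]
eef_rot: [0.739, 0.674, -0.003, 0.0]
ft_force: [-0.1, 0.2, -1.4]
width: 0.0265
grip_force: 39.9
```

Emit:
{"op": "play_rows", "data": {
  "series": [
    [0,0,0,0,0,0],
    [0,0,0.026,0,0,0],
    [0,0,0.039,0,0,0],
    [0,0,0.053,0,0,0],
    [0,0,0.053,0,0,0]
  ]
}}

```text
time: 29.65
ee_pos: [0.4472, 0.3709, 0.2227]
eef_rot: [0.739, 0.674, 0.0, 0.0]
ft_force: [-0.8, 0.2, -1.5]
width: 0.0263
grip_force: 39.9
```

```bash
python3 -c "
from h import *; cv2.imwrite('pics/w6.png',vision.camera('wrist'));s=status.read_state();print(s['ee_pos'],s['ft_force'])"
```

```text
[0.44715678 0.37093644 0.22273067] [ 0.66905663  1.10570582 -1.46349565]
```

View pics/w6.png

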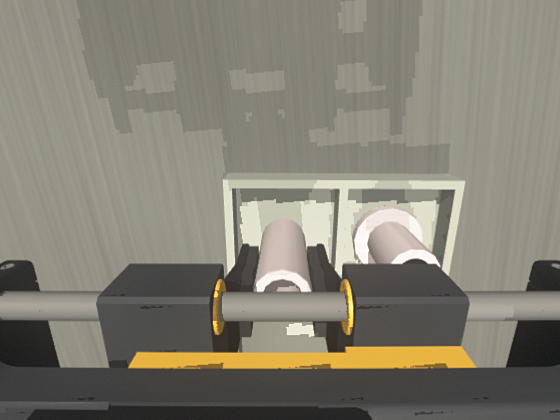

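The slim sleeve is inside the left small compartment at column ~283, and the bushing stands upright in the right one. I'll release it and go to stop_right.

Emit:
{"op": "play_rows", "data": {
  "series": [
    [0,0,0.002,0,0,0],
    [0,0,0.002,0,0,0]
  ]
}}

```text
time: 29.9
ee_pos: [0.4472, 0.371, 0.2224]
eef_rot: [0.738, 0.674, 0.0, 0.0]
ft_force: [-0.3, -0.7, 0.2]
width: 0.0264
grip_force: 39.9
```

Emit:
{"op": "play_rows", "data": {
  "series": [
    [0,0,0,0,0,0],
    [0,0,0,0,0,0],
    [0,0,0,0,0,0],
    [0,0,0,0,0,0]
  ],
  "fingers": 0
}}

```text
time: 30.3
ee_pos: [0.4471, 0.3709, 0.2221]
eef_rot: [0.738, 0.674, 0.0, 0.0]
ft_force: [-1.4, -0.1, 1.1]
width: 0.0424
grip_force: 0.0
```

```bash
python3 -c "
from plan import *
go([(.4471,.3709,.0589,1.48)]);print('--')
go([(.4471,.3709,.17,1.48),(.453,.087,.13,.361)])"
```

```text
[0.0, 0.0, 0.002, -0.0, -0.0, -0.0]
 -- at [0.4471 0.3709 0.0589]
--
[0.0, 0.0, -0.74, -0.0, -0.0, -0.0]
 -- at [0.4471 0.3708 0.1699]
[-0.627, 0.07, 0.089, -0.0, 0.0, 0.712]
[-0.558, 0.294, 0.088, -0.0, 0.0, 0.713]
[-0.413, 0.477, 0.089, -0.0, 0.0, 0.712]
 -- at [0.4529 0.087  0.13  ]
```

Emit:
{"op": "play_rows", "data": {
  "series": [
    [0,0,-0.2,0,0,0],
    [0,0,-0.4,0,0,0],
    [0,0,-0.6,0,0,0],
    [0,0,-0.74,0,0,0],
    [0,0,-0.74,0,0,0]
  ]
}}

```text
time: 30.8
ee_pos: [0.4474, 0.3716, 0.3362]
eef_rot: [0.738, 0.674, 0.002, 0.0]
ft_force: [0.3, -0.7, -0.6]
width: 0.0438
grip_force: 0.0
```

Emit:
{"op": "play_rows", "data": {
  "series": [
    [-0.627,0.07,0.089,0,0,0.712],
    [-0.627,0.07,0.089,0,0,0.712],
    [-0.627,0.07,0.089,0,0,0.712],
    [-0.627,0.07,0.089,0,0,0.712]
  ],
  "fingers": 1
}}

```text
time: 31.2
ee_pos: [0.4492, 0.2749, 0.319]
eef_rot: [0.852, 0.524, -0.0, 0.0]
ft_force: [-0.4, 0.6, 0.5]
width: 0.0677
grip_force: 0.0
```

Emit:
{"op": "play_rows", "data": {
  "series": [
    [-0.558,0.294,0.088,0,0,0.713],
    [-0.558,0.294,0.088,0,0,0.713],
    [-0.558,0.294,0.088,0,0,0.713],
    [-0.558,0.294,0.088,0,0,0.713]
  ]
}}

```text
time: 31.6
ee_pos: [0.451, 0.1818, 0.3063]
eef_rot: [0.933, 0.359, -0.0, -0.0]
ft_force: [0.8, 0.6, 0.8]
width: 0.0862
grip_force: 0.0
```

Emit:
{"op": "play_rows", "data": {
  "series": [
    [-0.413,0.477,0.089,0,0,0.712],
    [-0.413,0.477,0.089,0,0,0.712],
    [-0.413,0.477,0.089,0,0,0.712],
    [-0.413,0.477,0.089,0,0,0.712],
    [-0.413,0.477,0.089,0,0,0.712]
  ]
}}

```text
time: 32.1
ee_pos: [0.453, 0.0891, 0.2933]
eef_rot: [0.983, 0.184, 0.0, -0.0]
ft_force: [-0.3, 0.0, -0.2]
width: 0.0872
grip_force: 0.0
```

```bash
python3 -c "
from wfit import *
p=wfit('stop_right',(.453,.0865,1.932))
x,y,a=p; a-=np.pi/2
from plan import *
go([(x,y,.04,a)])
go([(x,y,.135,a),(.490,.2776,.135,1.48),(.490,.2776,.052,1.48),(.490,.2776,.0442,1.48)])"
```

```text
stop_right 0.8 [0.4536 0.0885 1.9287] iou 0.952
[0.008, -0.008, 0.6, -0.0, 0.0, 0.006]
 -- at [0.4536 0.0886 0.04  ]
[-0.0, 0.0, -0.633, -0.0, 0.0, 0.0]
 -- at [0.4536 0.0886 0.1349]
[0.223, -0.365, -0.0, -0.0, 0.0, -0.714]
[0.341, -0.259, -0.0, -0.0, -0.0, -0.715]
[0.411, -0.116, -0.0, -0.0, -0.0, -0.714]
 -- at [0.49   0.2776 0.135 ]
[0.0, 0.0, 0.553, -0.0, -0.0, -0.0]
 -- at [0.4899 0.2776 0.052 ]
[0.0, 0.0, 0.052, -0.0, -0.0, -0.0]
 -- at [0.4899 0.2776 0.0442]
```

Emit:
{"op": "play_rows", "data": {
  "series": [
    [0.008,-0.008,0.2,0,0,0.006],
    [0.008,-0.008,0.4,0,0,0.006],
    [0.008,-0.008,0.55,0,0,0.006],
    [0.008,-0.008,0.6,0,0,0.006],
    [0.008,-0.008,0.6,0,0,0.006]
  ]
}}

```text
time: 32.7
ee_pos: [0.4534, 0.0893, 0.2026]
eef_rot: [0.984, 0.179, -0.001, -0.0]
ft_force: [0.4, -0.2, -0.1]
width: 0.0868
grip_force: 0.0
```

Emit:
{"op": "play_rows", "data": {
  "series": [
    [0,0,0,0,0,0],
    [0,0,0,0,0,0],
    [0,0,0,0,0,0],
    [0,0,0,0,0,0],
    [0,0,0,0,0,0]
  ],
  "fingers": -1
}}

```text
time: 33.2
ee_pos: [0.4537, 0.0886, 0.2035]
eef_rot: [0.984, 0.178, 0.0, 0.0]
ft_force: [-0.2, 0.8, -0.1]
width: 0.055
grip_force: 0.0
```

Emit:
{"op": "play_rows", "data": {
  "series": [
    [0,0,0,0,0,0],
    [0,0,0,0,0,0],
    [0,0,0,0,0,0],
    [0,0,0,0,0,0],
    [0,0,0,0,0,0]
  ]
}}

```text
time: 33.7
ee_pos: [0.4536, 0.0885, 0.2031]
eef_rot: [0.984, 0.178, -0.0, 0.0]
ft_force: [0.5, 0.6, 0.2]
width: 0.0159
grip_force: 40.0
```

Emit:
{"op": "play_rows", "data": {
  "series": [
    [0,0,-0.1,0,0,0],
    [0,0,-0.3,0,0,0],
    [0,0,-0.5,0,0,0],
    [0,0,-0.633,0,0,0],
    [0,0,-0.633,0,0,0]
  ]
}}

```text
time: 34.2
ee_pos: [0.4543, 0.0889, 0.3003]
eef_rot: [0.984, 0.178, 0.002, 0.0]
ft_force: [0.0, 0.3, -2.7]
width: 0.0157
grip_force: 40.0
```

Emit:
{"op": "play_rows", "data": {
  "series": [
    [0.045,-0.073,0,0,0,-0.143],
    [0.089,-0.146,0,0,0,-0.286],
    [0.134,-0.219,0,0,0,-0.428],
    [0.178,-0.292,0,0,0,-0.571],
    [0.223,-0.365,0,0,0,-0.714]
  ]
}}

```text
time: 34.7
ee_pos: [0.4654, 0.1519, 0.2965]
eef_rot: [0.933, 0.359, -0.001, -0.0]
ft_force: [0.0, -0.4, -2.3]
width: 0.0158
grip_force: 40.0
```

Emit:
{"op": "play_rows", "data": {
  "series": [
    [0.068,-0.052,0,0,0,-0.143],
    [0.136,-0.104,0,0,0,-0.286],
    [0.205,-0.155,0,0,0,-0.429],
    [0.273,-0.207,0,0,0,-0.572],
    [0.341,-0.259,0,0,0,-0.715]
  ]
}}

```text
time: 35.2
ee_pos: [0.4775, 0.2149, 0.2963]
eef_rot: [0.85, 0.527, -0.001, -0.0]
ft_force: [0.3, 0.6, -2.4]
width: 0.0158
grip_force: 40.0
```

Emit:
{"op": "play_rows", "data": {
  "series": [
    [0.1,-0.028,0,0,0,-0.17],
    [0.2,-0.056,0,0,0,-0.35],
    [0.3,-0.085,0,0,0,-0.53],
    [0.411,-0.116,0,0,0,-0.714],
    [0.411,-0.116,0,0,0,-0.714]
  ]
}}

```text
time: 35.7
ee_pos: [0.4892, 0.2795, 0.2964]
eef_rot: [0.737, 0.676, -0.0, -0.001]
ft_force: [0.1, 0.4, -2.9]
width: 0.0156
grip_force: 40.0
```

Emit:
{"op": "play_rows", "data": {
  "series": [
    [0,0,0.05,0,0,0],
    [0,0,0.2,0,0,0],
    [0,0,0.35,0,0,0],
    [0,0,0.48,0,0,0],
    [0,0,0.553,0,0,0]
  ]
}}

```text
time: 36.2
ee_pos: [0.4893, 0.2761, 0.2124]
eef_rot: [0.739, 0.673, -0.002, -0.0]
ft_force: [0.2, -0.6, -3.3]
width: 0.0156
grip_force: 40.0
```

Emit:
{"op": "play_rows", "data": {
  "series": [
    [0,0,0,0,0,0],
    [0,0,0.026,0,0,0],
    [0,0,0.039,0,0,0],
    [0,0,0.053,0,0,0],
    [0,0,0.053,0,0,0]
  ]
}}

```text
time: 36.7
ee_pos: [0.49, 0.2776, 0.2073]
eef_rot: [0.739, 0.674, 0.0, 0.0]
ft_force: [0.5, -0.1, -2.3]
width: 0.0156
grip_force: 40.0
```

```bash
python3 -c "
from h import *; cv2.imwrite('pics/w7.png',vision.camera('wrist'));s=status.read_state();print(s['ee_pos'],s['ft_force'])"
```

```text
[0.48999754 0.27758841 0.20740189] [-0.48820389  0.0580948  -1.81213491]
```

View pics/w7.png

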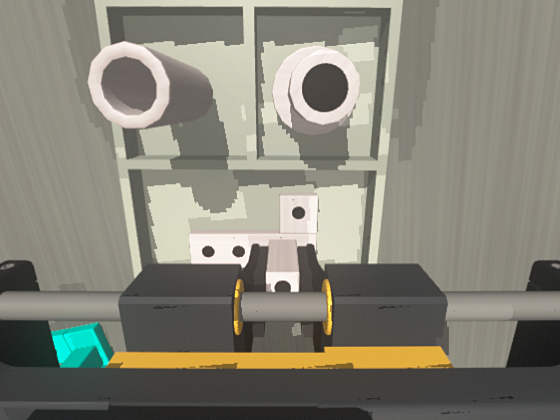

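stop_right lies inside the large compartment: its plate covers columns ~190–318, rows 195–265, clear of the walls. I'll release it, raise the arm and check everything.

Emit:
{"op": "play_rows", "data": {
  "series": [
    [0,0,0.001,0,0,0],
    [0,0,0.001,0,0,0],
    [0,0,0.001,0,0,0],
    [0,0,0.001,0,0,0]
  ],
  "fingers": -0.1
}}

```text
time: 37.15
ee_pos: [0.49, 0.2776, 0.2072]
eef_rot: [0.738, 0.674, 0.0, 0.0]
ft_force: [-0.3, -0.2, -0.5]
width: 0.036
grip_force: 0.0
```

Emit:
{"op": "play_rows", "data": {
  "series": [
    [0,0,-0.2,0,0,0],
    [0,0,-0.4,0,0,0],
    [0,0,-0.65,0,0,0],
    [0,0,-0.9,0,0,0],
    [0,0,-0.9,0,0,0]
  ]
}}

```text
time: 37.65
ee_pos: [0.4907, 0.2788, 0.3473]
eef_rot: [0.738, 0.674, 0.004, 0.001]
ft_force: [0.1, -0.3, -0.2]
width: 0.0389
grip_force: 0.0
```

Emit:
{"op": "play_rows", "data": {
  "series": [
    [-0.9,0,0,0,0,0],
    [-0.9,0,0,0,0,0],
    [-0.9,0,0,0,0,0]
  ]
}}

```text
time: 37.95
ee_pos: [0.4773, 0.1402, 0.3414]
eef_rot: [0.739, 0.674, -0.001, 0.0]
ft_force: [0.2, -0.1, -0.8]
width: 0.0392
grip_force: 0.0
```

Emit:
{"op": "play_rows", "data": {
  "series": [
    [-0.9,0,0,0,0,0],
    [-0.9,0,0,0,0,0],
    [-0.9,0,0,0,0,0],
    [-0.9,0,0,0,0,0],
    [-0.9,0,0,0,0,0]
  ]
}}

```text
time: 38.45
ee_pos: [0.4653, 0.0083, 0.3418]
eef_rot: [0.739, 0.674, -0.0, 0.0]
ft_force: [-0.5, 0.5, 0.3]
width: 0.0395
grip_force: 0.0
```

```bash
python3 -c "
from h import *; im=vision.camera('top'); cv2.imwrite('pics/end.png',cv2.resize(im,(800,600)))
vision.camera('scene')
for n in ('stop_left','stop_right','sleeve_wide','sleeve_slim','bushing','oil_can','gauge'):
  for d in spotter.boxes_of('scene',n)[:2]: print(n,round(d['conf'],2),np.round(d['point'],3))"
```

```text
stop_left 0.75 [ 0.512 -0.36   0.014]
stop_right 0.87 [0.493 0.277 0.013]
stop_right 0.76 [0.566 0.16  0.009]
sleeve_wide 0.75 [ 0.549 -0.292  0.04 ]
sleeve_wide 0.3 [ 0.513 -0.358  0.012]
sleeve_slim 0.7 [0.457 0.364 0.052]
sleeve_slim 0.39 [0.731 0.304 0.028]
oil_can 0.87 [ 0.757 -0.353  0.079]
gauge 0.95 [0.735 0.304 0.029]
```

View pics/end.png

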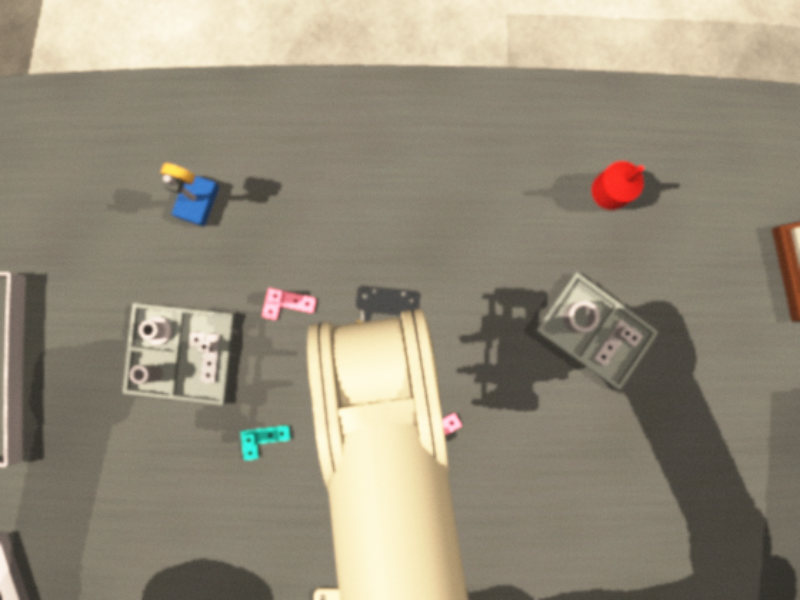

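The closing top view shows all five parts upright in their compartments: wide sleeve (582,316), stop_left (618,342), bushing (152,329), slim sleeve (138,374) and stop_right (206,355). The oil can (618,185) and gauge (195,200) are where they were.

```bash
python3 -c "
from bench import job; print(job.close_job())"
```

```text
the job is handed in; nothing more can be done
None
```

I placed all five parts in their named compartments and handed the job in at about 38 s of the 125 s allowed. The last pictures showed every part upright and the oil can and gauge unmoved, but the hand-in returned no verdict.

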